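# Stand up the pipe rest on the filling bench

## Task

Get the pipe rest ready: take the longer, fork-ended steel prop by its black side grip and swing it up, past upright, until it leans back on its stop pin and stays up by itself; then let go. Leave the shorter, flat-headed prop folded down, and do not knock over or shift the filling nozzle that stands on the bench.

Things in the scene. Friction and masses are not known exactly. Their poses are not given: they have to be found in the camera images.
- long_prop (a joint): Long prop's hinge, rad: 0 folded (bar 10 deg above level), 1.40 upright, 1.75 leaning 20 deg past upright on its stop pin; nearly free: past 1.5 it falls to 1.75 and stays, below 1.3 it falls back. Steel bar 24 x 10 mm, 0.3 kg, 150 mm long, then a 28 mm fork 56 wide. Hinge 60 mm above the bench, between cheek plates 39 wide, 112 high, on a fixed dark base plate 90 x 180, 8 mm thick.
- long_grip (a point): Middle of the long prop's side grip: a black round rod, 16 mm thick, 68 long, parallel to the hinge axis, on the bar's side away from the robot, 55 mm from the bar's middle, 130 mm from the hinge. x: along the rod, away from the bar (always level); y: along the bar from hinge to fork; z: across the bar, up when folded. 83 mm above the bench folded; opening turns it about +x. It can turn in a grip.
- short_prop (a joint): Hinge of the shorter prop, rad: 0 folded, 1.75 up. Same make, hinge height, base and black side grip, but its bar is 85 mm long and ends in a flat plate 50 x 30 mm; it stands about 0.38 m to the left or right of the long prop, folded the same way. It must stay folded.
- nozzle: Filling nozzle: loose stainless turned piece standing upright on the bench, between the two props or a little beyond, as seen from the robot; 120 mm high, 44 mm across, 0.35 kg. Origin: centre of its underside, z up its axis. A steel ring and a grey foot pedal also lie beyond the props.
There are look-alikes about, which are no part of the job. There is more than one size of the nozzle; the one meant has the size given above.

How it is judged:
At the end, for the whole second after the job is handed in: The long prop leans on its stop past upright (hinge beyond 1.62 rad) and is at rest, the short prop is folded (under 0.15 rad), and the nozzle stands upright (within 0.2 rad) within 30 mm of where it was (value of joint long_prop above 1.62 rad and velocity of joint long_prop between -0.1 and 0.1 rad/s and value of joint short_prop below 0.15 rad and angle between nozzle's own z axis and vertical below 0.2 rad and distance of nozzle from where it was at the start of the episode below 0.03 m); the robot touches nothing.
It fails at once if the short prop is swung up (value of joint short_prop above 0.4 rad).
It fails at once if the nozzle is knocked over (angle between nozzle's own z axis and vertical above 0.5 rad).
It also fails if it takes over 35 s, if anything falls off the work surface, if the arm or the gripper's body presses on something with over 40 N, if the wrist force passes 120 N, or if a joint passes its speed limit or range.

## Robot

A 6-joint arm with a two-finger parallel gripper is mounted at the origin on the work surface. World frame = base frame: x ahead of the robot, y to its left, z up, the work surface at z = 0. Lengths are in m, angles in rad, forces in N, time in s.
With the tool pointing down it reaches from about 0.25 to 0.775 m from the base axis. Payload 4 kg.
Tool frame: the origin (TCP) lies at the very end of the fingers, on their centre line; the grasp point (between the pads) lies 19 mm behind it; z points along the fingers, y is the direction in which the jaws open and shut (so a half turn about z gives the same grasp; the last joint's range is limited). The gripper opens to 94 mm and grips with 3 to 60 N. Pads are 16 mm wide; open, the fingers measure 119 mm over their backs; the gripper's body (75 mm by 177 mm) begins 78 mm behind the grasp point.
Start: joints at [-1.319, 0.087, 1.371, -0, 1.684, -0.103], TCP at [0.191, -0.516, 0.206] pointing down, gripper open.
Joint ranges: [-3.1, 3.1], [-0.76, 2.03], [0.27, 2.55], [-1.08, 4.22], [0.17, 2.65], [-2.57, 2.57]. Speed limits (rad/s): [2.79, 2.79, 3.14, 3.14, 3.14, 3.14].

## Interface

Orientations are given as [roll, pitch, yaw] about the fixed x, y, z axes, in that order (R = Rz(yaw) Ry(pitch) Rx(roll)).
In Python, from bench import robot, cams, models gives the robot as it stands.
- The arm moves only by the tool step_arm, never from a script. Its argument "series" is a list of rows, each a list of 5 numbers: the gripper command: -1 is shut, 1 is fully open, values between are in proportion, then the shift along the tool's x, y, z in mm, then the turn about the tool's z in degrees. A call has 1 to 20 rows; each row is the pose to reach, as a shift and turn from the pose commanded when the call began, along the tool's axes at that moment; what a row does not reach only later rows make up. A row lasts 1/8 s, in which the tool goes at most 62.5 mm and 10.7 degrees, less where a joint would pass 70% of its speed; a pose out of reach is approached as far as the arm can. A call with a gripper value outside its range is refused whole. The fingers move at their own pace and stop on an object; the grip force is fixed at half the most. Time passes only in rows, so rows that repeat a pose let the fingers close. It gives the time, the measured TCP pose, the force and the opening at its end, in the units of the state.
- robot.get_obs(): the state, without advancing time (a new reading comes with each control period).
- cams.snapshot(name): name is "scene" or "top"; returns a dict with "pixels" (400x640x3 uint8, red, green, blue), "fov_y" (degrees; the focal length in pixels is half the picture's height over the tangent of half this angle, whatever the lens; pixels are square), "cx", "cy" (the principal point, pixels), "R" (3x3) and "t" (3): a world point X has camera coordinates R X + t. Camera axes: x right, y down, z forward; pixel columns grow to the right and rows downward; lengths in m; the calibration is good to about 2 mm. A picture is of the moment at which its call begins. There is no depth.
- robot.close_job(): hands the job in, once; it reports no verdict.
Trained networks look in a picture, given as the dict that the camera call returned (one of the last four; its "shot" number tells which), for a name from the list of things; names that differ only in an ending like _2 or _b are one class to them, and where a whole thing is asked for, a point or a joint stands for the part that bears it (a point fixed in the world has none). Each returns a list of dicts, best first, with "p" (0 to 1); they miss things now and then, are a little off and sometimes report something else, mostly with a low value. They report only what shows in the picture. A call takes as long as a camera call. They do not tell look-alikes from the thing itself.
- models.find_in(picture, label): "position" ([x, y, z] in m, in world coordinates, good to about 4 mm: the middle of the surface that is visible of it).
- models.pinpoint(picture, label): "position" ([x, y, z] in m, in world coordinates, good to about 4 mm: a listed point, or the origin of a listed thing).
The state is a dict: "time": time; "joint_positions": joint angles; "qvel": joint speeds; "joint_torque": joint torques, N m; "tool_pos": TCP position; "ee_rot": TCP orientation; "wrist_force": force on the tool from outside, world axes, zero at the start; "wrist_torque": the same for the moment, N m; "width": finger opening in m.
Only numpy, scipy, OpenCV 4.12 (cv2) and the standard library are available. Lean on these libraries where they do the work, as an engineer would, in place of code of your own. Each camera call takes 0.05 s, during which the arm holds its last target. There are 200 camera calls.

## Working session

There is one attempt and no reset: what is moved stays moved. The work goes in short steps, Python scripts to look and compute and a tool call to move; the robot and the scene stay as the last step left them, time stands still between calls to the robot, and variables do not carry over. Pictures are saved under pics/ and viewed, about 8 in all and at most 12, crops included, and the job is handed in when it is done.

Besides the shell and the picture viewer there is one more tool, called after ">>>" as name(argument=value, ...) on one line, values as JSON. step_arm: Moves the arm, as the interface text tells. Its arguments: {"type":"object","properties":{"series":{"type":"array","items":{"type":"array","items":{"type":"number"}}}},"required":["series"]}

```bash
mkdir -p pics; ls
python3 - <<'E'
from bench import robot,cams,models
import cv2
for n in("scene","top"):
    s=cams.snapshot(n); cv2.imwrite(f"pics/{n}0.png",s["pixels"][:,:,::-1])
    print(n,s["fov_y"],s["R"],s["t"])
    for l in("long_grip","short_prop","long_prop","nozzle"):
        for f in(models.find_in,models.pinpoint):
            try: print(l,f.__name__,[(d["position"],d["p"]) for d in f(s,l)])
            except Exception as e: print(l,e)
o=robot.get_obs();print(o)
E
```

```text
pics
scene 48.23220028943263 [[ 0.56102268  0.82773229  0.01062089]
 [ 0.52796439 -0.34790428 -0.77473622]
 [-0.63757913  0.44025204 -0.63219537]] [-0.34292882 -0.26201327  1.32143275]
long_grip call [([0.4766, -0.1598, 0.08], 0.62), ([0.7128, 0.0608, 0.0614], 0.54)]
long_grip call [([0.5191, -0.1436, 0.0819], 0.94)]
short_prop call [([0.5111, 0.175, 0.0743], 0.72)]
short_prop it knows: long_grip, nozzle
long_prop call [([0.4835, -0.1637, 0.082], 0.69)]
long_prop it knows: long_grip, nozzle
nozzle call [([0.7217, 0.1333, 0.0432], 0.65), ([0.476, -0.1629, 0.0799], 0.64), ([0.7125, 0.0565, 0.0621], 0.57)]
nozzle call [([0.7146, 0.14, -0.0009], 0.9), ([0.702, 0.0687, -0.0012], 0.87)]
top 42.46590160282865 [[-0.00609623 -0.99996123 -0.00635479]
 [-0.98247081  0.00717341 -0.18627844]
 [ 0.1863168   0.0051078  -0.98247644]] [-0.01222043  0.60962026  0.93039568]
long_grip call [([0.4808, -0.1671, 0.0804], 0.84)]
long_grip call [([0.6973, 0.0683, 0.0017], 0.66), ([0.5211, -0.1489, 0.0796], 0.64)]
short_prop call [([0.5054, 0.1665, 0.0742], 0.77)]
short_prop it knows: long_grip, nozzle
long_p
[... 214 characters left out ...]
.7146, 0.1425, 0.002], 0.76)]
{'time': 0.7, 'joint_positions': array([-1.31912389e+00,  8.71863810e-02,  1.37061513e+00, -9.64059534e-07,
        1.68357485e+00, -1.03063074e-01]), 'qvel': array([ 0.00051023,  0.00074771,  0.00039964, -0.00137195, -0.00039492,
        0.0015599 ]), 'joint_torque': array([-1.45188096e-04, -3.39899004e+01, -3.02519774e+01,  7.17504532e-02,
        2.33716535e-02, -1.08488919e-05]), 'tool_pos': array([ 0.19106765, -0.51580897,  0.20555644]), 'ee_rot': array([3.14137761e+00, 2.32049421e-05, 3.54735399e-01]), 'wrist_force': array([-0.18763037, -0.15502607, -0.22346447]), 'wrist_torque': array([ 0.05109419,  0.0131135 , -0.0214226 ]), 'width': 0.09401052135579088}
```

Run:
```python
import cv2,numpy as np
cv2.imwrite("pics/s1.png",cv2.resize(cv2.imread("pics/scene0.png"),(800,500),interpolation=3))
cv2.imwrite("pics/t1.png",cv2.resize(cv2.imread("pics/top0.png"),(800,500),interpolation=3))
```

```text
(no output)
```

View pics/s1.png

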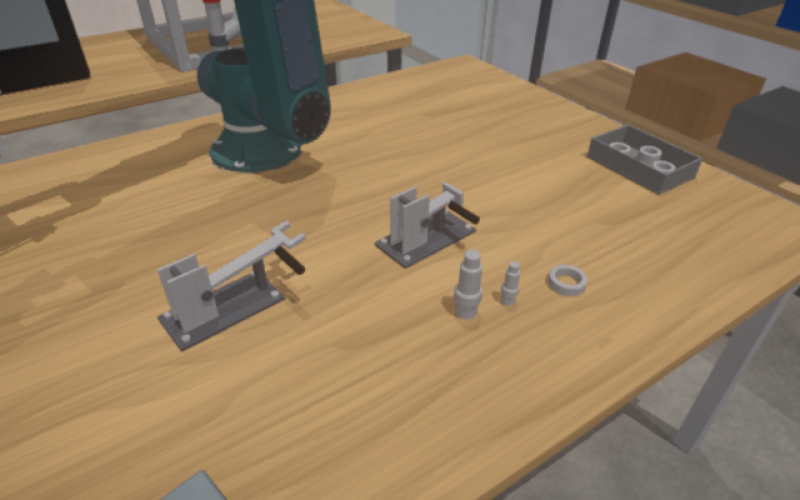

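View pics/t1.png

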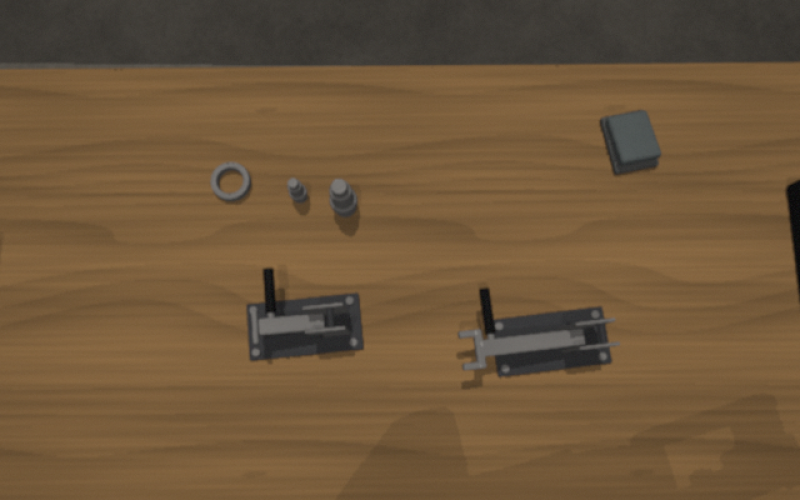

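The scene view shows two candidate props. One has a fork, with its bar at about (230,260) and black grip at (290,258). The other is shorter and flat-headed, with its grip at (463,212). In the top view the forked prop is on the right, with its grip at (487,310), and the flat one's grip is at (269,290). The forked, longer one on the robot's right fits the task. The big nozzle is at (343,197) in the top view, and the small one at (297,190) is the look-alike. I'll confirm with one crop and measure the rod.

```bash
cat > h.py <<'E'
import numpy as np
def foc(s): return 200/np.tan(np.radians(s["fov_y"])/2)
def back(s,u,v,z):
    R=np.array(s["R"]);t=np.array(s["t"]);c=-R.T@t
    d=R.T@np.array([(u-s["cx"])/foc(s),(v-s["cy"])/foc(s),1]); return c+d*(z-c[2])/d[2]
def proj(s,X):
    p=np.array(s["R"])@X+np.array(s["t"]); return foc(s)*p[0]/p[2]+s["cx"],foc(s)*p[1]/p[2]+s["cy"]
E
python3 - <<'E'
from bench import robot,cams,models
import cv2,numpy as np
from h import *
ims=[]
for n in("scene","top"):
    s=cams.snapshot(n); im=s["pixels"]
    u,v=map(int,proj(s,np.array([.52,-.146,.082])))
    g=im.max(2)
    m=np.zeros(g.shape,np.uint8); m[v-30:v+30,u-30:u+30]=(g[v-30:v+30,u-30:u+30]<45)
    k,lab,st,ce=cv2.connectedComponentsWithStats(m)
    i=min(range(1,k),key=lambda i:np.hypot(*(ce[i]-(u,v)))+(st[i,4]<20)*99)
    ys,xs=np.where(lab==i); r=cv2.minAreaRect(np.c_[xs,ys].astype(np.float32))
    b=cv2.boxPoints(r); o=sorted(b.tolist(),key=lambda p:p[1])
    e1,e2=np.mean(o[:2],0),np.mean(o[2:],0)
    print(n,(u,v),st[i],e1,e2)
    A,B=back(s,*e1,.083),back(s,*e2,.083); d=A-B if A[0]>B[0] else B-A
    print(A,B,"mid",(A+B)/2,"len",np.linalg.norm(d),"yaw",np.arctan2(d[1],d[0]))
    c=im[v-45:v+45,u-60:u+60].copy()
    ims.append(cv2.resize(c,(480,360),interpolation=3)[:,:,::-1])
cv2.imwrite("pics/crop.png",cv2.resize(np.hstack(ims),(800,300)))
E
```

```text
Traceback (most recent call last):
ValueError: min() iterable argument is empty
```

```bash
cat > m.py <<'E'
from bench import robot,cams,models
import cv2,numpy as np,sys
from h import *
ims=[]
for n in("scene","top"):
    s=cams.snapshot(n); im=s["pixels"]
    u,v=map(int,proj(s,np.array([.52,-.146,.082])))
    g=im.max(2).astype(int); w=g[v-25:v+25,u-25:u+25]
    print(n,(u,v),"cx",s["cx"],s["cy"],"min",w.min())
    m=np.zeros(g.shape,np.uint8); m[v-25:v+25,u-25:u+25]=w<w.min()+25
    k,lab,st,ce=cv2.connectedComponentsWithStats(m)
    i=1+np.argmax(st[1:,4])
    ys,xs=np.where(lab==i); b=cv2.boxPoints(cv2.minAreaRect(np.c_[xs,ys].astype(np.float32)))
    o=sorted(b.tolist(),key=lambda p:p[1]); e1,e2=np.mean(o[:2],0),np.mean(o[2:],0)
    A,B=back(s,*e1,.083),back(s,*e2,.083); d=A-B if A[0]>B[0] else B-A
    print(st[i],e1,e2,A,B,"mid",(A+B)/2,"len",np.linalg.norm(d),"yaw",np.arctan2(d[1],d[0]))
    c=im[max(v-45,0):v+45,u-60:u+60].copy()
    ims.append(cv2.resize(c,(480,360),interpolation=3)[:,:,::-1])
cv2.imwrite("pics/crop.png",cv2.resize(np.hstack(ims),(800,300)))
E
python3 m.py
```

```text
scene (232, 208) cx 320.35460439675734 208.72824114421417 min 53
[220 198  23  21 174] [221.75003052 198.25003052] [241.25003052 217.75003052] [ 0.47894413 -0.15063561  0.083     ] [ 0.55504262 -0.14504756  0.083     ] mid [ 0.51699338 -0.14784159  0.083     ] len 0.07630337670564796 yaw 0.07330020538685098
top (387, 247) cx 316.6823331521518 202.97224091007686 min 10
[384 231  12  36 230] [386.23571777 231.48072815] [392.15130615 265.49542236] [ 0.55011791 -0.14455332  0.083     ] [ 0.48756328 -0.15338142  0.083     ] mid [ 0.51884059 -0.14896737  0.083     ] len 0.06317449901175115 yaw 0.1402004537760111
```

View pics/crop.png

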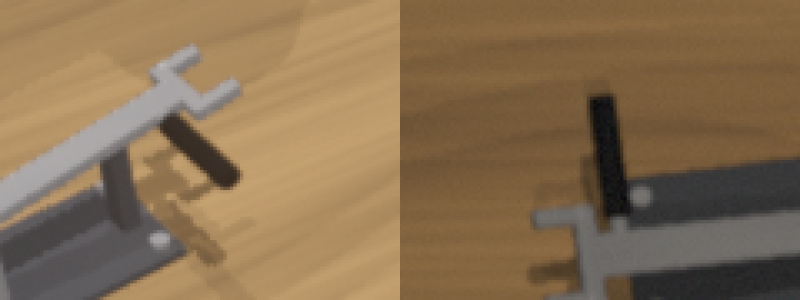

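The crop shows the fork end in both views, so this is the long prop, with the black rod at about (200,150) left and (608,155) right. The rod's middle is near (0.519,-0.147,0.083) and the yaw is about 0.13, taken from the base plate edges. I'll move above it now.

>>> step_arm(series=[[1,40,-21,0,2],[1,85,-44,0,4],[1,130,-67,0,6],[1,175,-91,0,8],[1,220,-114,0,10],[1,265,-137,0,12],[1,310,-161,0,13],[1,355,-184,0,13],[1,400,-207,0,13],[1,430,-223,0,13],[1,444,-230,0,13],[1,444,-230,0,13],[1,444,-230,0,13]])

```text
time: 2.48
tool_pos: [0.5269, -0.1469, 0.2055]
ee_rot: [3.141, 0.0, 0.127]
wrist_force: [-0.5, -0.9, -1.0]
width: 0.0942
```

>>> step_arm(series=[[1,0,0,30,0],[1,0,0,65,0],[1,0,0,95,0],[1,0,0,120,0],[1,0,0,135,0],[1,0,0,141,0],[1,0,0,141,0]])

```text
time: 3.35
tool_pos: [0.5276, -0.1463, 0.0649]
ee_rot: [3.141, -0.001, 0.127]
wrist_force: [-0.1, -0.2, -0.0]
width: 0.0941
```

```bash
cat > c.py <<'E'
from bench import cams
import cv2,numpy as np,sys
from h import *
X=np.array(eval(sys.argv[2])); ims=[]
for n in("scene","top"):
    s=cams.snapshot(n);u,v=map(int,proj(s,X)); w=int(sys.argv[3])
    p=cv2.copyMakeBorder(s["pixels"],w,w,w,w,cv2.BORDER_CONSTANT)
    ims.append(cv2.resize(p[v:v+2*w,u:u+2*w],(400,400),interpolation=3)[:,:,::-1])
cv2.imwrite(sys.argv[1],np.hstack(ims))
E
python3 c.py pics/d1.png "[.52,-.146,.082]" 60
```

```text
(no output)
```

View pics/d1.png

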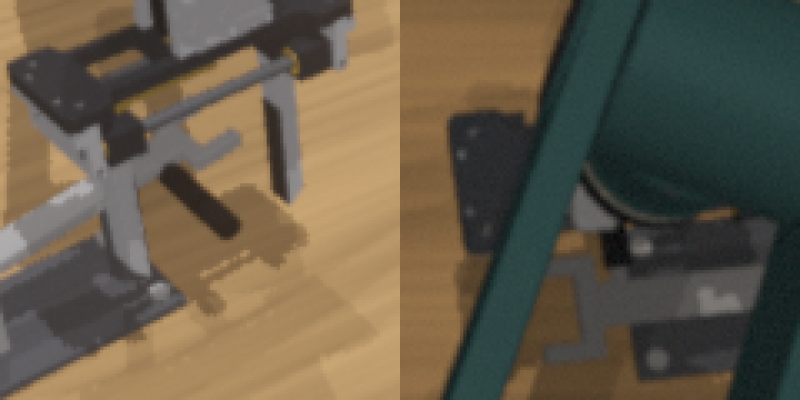

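The fingers straddle the rod: tips at (130,270) and (290,200) in the left image, rod between them around (200,200). Closing now.

>>> step_arm(series=[[-1,0,0,0,0],[-1,0,0,0,0],[-1,0,0,0,0],[-1,0,0,0,0],[-1,0,0,0,0],[-1,0,0,0,0]])

```text
time: 4.2
tool_pos: [0.5275, -0.1458, 0.0644]
ee_rot: [3.142, 0.0, 0.128]
wrist_force: [0.8, 0.5, 0.5]
width: 0.0377
```

>>> step_arm(series=[[-1,0,0,0,0],[-1,0,0,0,0],[-1,0,0,0,0],[-1,0,0,0,0],[-1,0,0,0,0]])

```text
time: 4.82
tool_pos: [0.5277, -0.1474, 0.0645]
ee_rot: [3.139, -0.0, 0.127]
wrist_force: [1.2, -5.4, -2.4]
width: 0.0151
```

>>> step_arm(series=[[-1,0,2.5,-11,0],[-1,0,6,-22,0],[-1,0,10,-32.5,0],[-1,0,15.5,-42.5,0],[-1,0,21.5,-52,0],[-1,0,28.5,-61,0],[-1,0,36,-69.5,0],[-1,0,44.5,-77,0],[-1,0,44.5,-77,0]])

```text
time: 5.95
tool_pos: [0.5324, -0.1882, 0.144]
ee_rot: [-3.137, 0.001, 0.129]
wrist_force: [-3.7, 7.7, 3.3]
width: 0.0149
```

```bash
python3 c.py pics/d2.png "[.52,-.19,.15]" 75
```

```text
(no output)
```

View pics/d2.png

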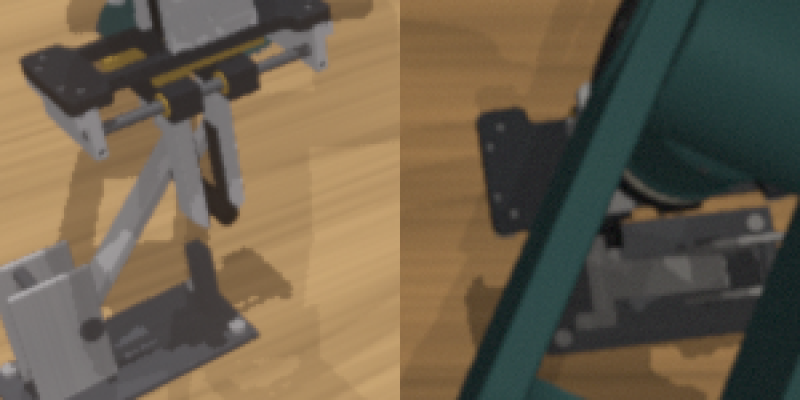

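The bar is lifted about 50° from level and follows the gripper: bar from the cheeks at (100,290) to the rod between the fingers at (220,200). I'll continue the arc past upright.

>>> step_arm(series=[[-1,0,9,-7,0],[-1,0,18.5,-13,0],[-1,0,28.5,-18,0],[-1,0,39,-22.5,0],[-1,0,50,-26,0],[-1,0,61,-28.5,0],[-1,0,72,-30,0],[-1,0,83.5,-30.5,0],[-1,0,95,-30,0],[-1,0,106,-28.5,0],[-1,0,116,-26,0],[-1,0,122,-24.5,0],[-1,0,122,-24.5,0]])

```text
time: 7.68
tool_pos: [0.5474, -0.3129, 0.1672]
ee_rot: [3.139, 0.002, 0.126]
wrist_force: [-4.3, -1.4, 1.9]
width: 0.0152
```

```bash
python3 c.py pics/d3.png "[.52,-.30,.15]" 75
```

```text
(no output)
```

View pics/d3.png

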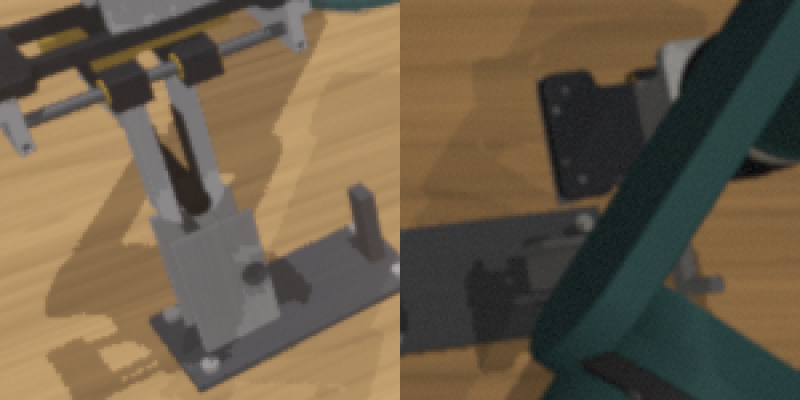

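The prop now leans past upright at about 107° from level, by the rod's travel. I'll release it and lift straight up.

>>> step_arm(series=[[0.2,0,0,0,0],[0.2,0,0,0,0],[0.2,0,0,0,0],[0.2,0,0,0,0],[0.2,0,0,0,0],[0.2,0,0,0,0],[0.2,0,0,0,0],[0.2,0,0,0,0]])

```text
time: 8.78
tool_pos: [0.5488, -0.311, 0.166]
ee_rot: [3.142, -0.0, 0.128]
wrist_force: [0.5, -0.3, 0.1]
width: 0.0563
```

>>> step_arm(series=[[0.2,0,0,-15,0],[0.2,0,0,-35,0],[0.2,0,0,-60,0],[0.2,0,0,-85,0],[0.2,0,0,-110,0],[0.2,0,0,-130,0],[0.2,0,0,-140,0],[0.2,-60,0,-140,0],[0.2,-120,0,-140,0],[0.2,-160,0,-140,0],[0.2,-160,0,-140,0]])

```text
time: 10.15
tool_pos: [0.3881, -0.3317, 0.3072]
ee_rot: [3.14, -0.001, 0.125]
wrist_force: [0.4, 0.2, -0.3]
width: 0.0561
```

Run:
```python
from bench import robot,cams,models
import cv2
s=cams.snapshot("scene"); cv2.imwrite("pics/f.png",cv2.resize(s["pixels"],(800,500),interpolation=3)[:,:,::-1])
for l in("long_grip","nozzle"): print(l,[(d["position"],d["p"]) for d in models.pinpoint(s,l)])
print(robot.get_obs()["wrist_force"])
```

```text
long_grip [([0.541, -0.3149, 0.1789], 0.92)]
nozzle [([0.7026, 0.0673, -0.0048], 0.98), ([0.715, 0.1417, -0.001], 0.91)]
[0.84165642 0.54654767 0.25466881]
```

View pics/f.png

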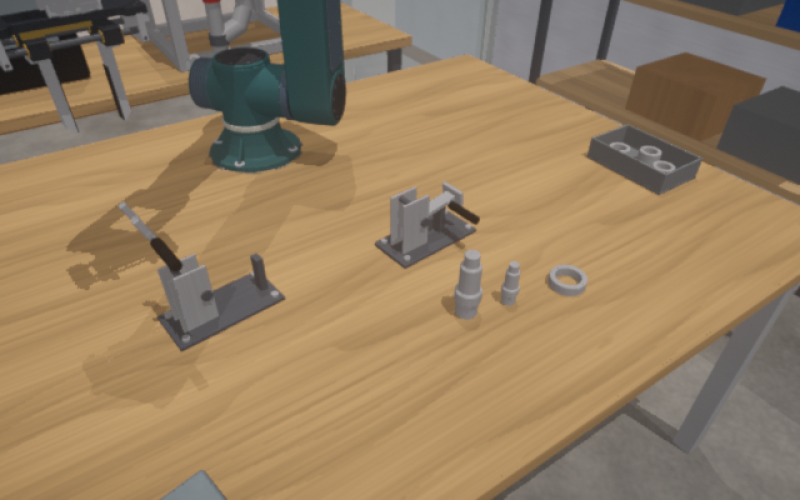

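The long prop leans past upright at (150,240) with the gripper clear of it. The short prop is still folded at (430,220), and the nozzle is upright at (468,285), where it started.

```bash
python3 -c "
from bench import robot
print(robot.close_job())"
```

```text
the job is handed in; nothing more can be done
None
```

The long, fork-ended prop is up and leaning back on its stop by itself. I gripped it by its black side rod, swung it past upright, let go and moved the arm clear. The job is handed in, at about 10 s of the 35 s allowed; the hand-in gives no verdict.

- **Long prop:** the last picture put its grip at about (0.541, -0.315, 0.179). That works out to a lean of roughly 109–110° from level, or about 1.74 rad at the hinge, against the 1.62 needed. I judged it to be at rest from one picture, with no second one to compare.
- **Short prop:** it looks folded, unchanged from the first picture. I judged this by eye and did not measure it.
- **Nozzle:** the tall one is upright at about (0.703, 0.067). It read (0.702, 0.069) at the start, so it has not moved beyond measuring error.
- **Forces:** the readings I saw at the ends of the moves stayed under about 10 N. The wrist read about 1 N at the end, with the gripper touching nothing.

No check failed. The one disagreement was the rod's direction, which the two cameras put at 0.07 and 0.14 rad. I used 0.13 from the base plate edges, and the grasp and swing went smoothly.

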